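# Make up two gift sets at the holiday shop table

### The arm

A 7-joint arm with a two-finger parallel gripper is mounted at the origin on the work surface. World frame = base frame: x ahead of the robot, y to its left, z up, the work surface at z = 0. Lengths are in mm, angles in rad, forces in N, time in s.
With the tool pointing down it reaches from about 400 to 875 mm from the base axis. Payload 4.4 kg.
Tool frame: the origin (TCP) lies at the very end of the fingers, on their centre line; the grasp point (between the pads) lies 19 mm behind it; y points along the fingers, z is the direction in which the jaws open and shut, and the axes are right-handed (so a half turn about y gives the same grasp; the last joint's range is limited). The gripper opens to 85 mm and grips with 20 to 120 N. Pads are 22 mm wide; open, the fingers measure 114 mm over their backs; the gripper's body (76 mm by 85 mm) begins 54 mm behind the grasp point. The pads swing forward as they close: fully open they stand 13 mm farther back than shut.
Start: joints at [-1.313, 0.628, 0.038, 1.517, -0.027, 0.996, -0.02], TCP at [206.788, 616.244, 231.313] pointing down, gripper open.
Joint ranges: [-3.06, 3.06], [-0.37, 2.12], [-1.25, 1.32], [0.18, 2.47], [-1.1, 4.24], [0.23, 1.98], [-2.94, 2.94]. Speed limits (rad/s): [2.57, 2.57, 3.14, 3.14, 3.14, 3.14, 3.14].

### API

Orientations are given as [roll, pitch, yaw] about the fixed x, y, z axes, in that order (R = Rz(yaw) Ry(pitch) Rx(roll)).
In Python, from cell import * gives the robot as it stands.
- The arm moves only by the tool apply_moves, never from a script. Its argument "targets" is a list of rows, each a list of 6 numbers: the shift along the tool's x, y, z in units of 40 mm (1.0 is 40 mm), then the turn, a rotation vector about the tool's x, y, z in units of 8 degrees (1.0 is 8 degrees). A call has 1 to 12 rows; each row shifts and turns the commanded pose from where the row before left it, along the tool's axes as they then stand; what a row does not reach is not made up. A row lasts 1/8 s, in which the tool goes at most 62.5 mm and 10.7 degrees, less where a joint would pass 70% of its speed; a pose out of reach is approached as far as the arm can. A call is refused whole if a number of a shift passes 1 or a number of a turn 1, either way. A call with a gripper value outside its range is refused whole. "jaw" is the gripper command: -1 is shut, 1 is fully open, values between are in proportion, set as the call begins (left out, the last holds). The fingers move at their own pace and stop on an object; the grip force is fixed at half the most. Time passes only in rows, so rows that do not move let the fingers close. It gives the time, the measured TCP pose, the force and the opening at its end, in the units of the state.
- read_state(): the state, without advancing time (a new reading comes with each control period).
- get_image(name): name is "side" or "top" or "wrist"; returns the picture (480x640x3 uint8, red, green, blue); there is no depth.
- calibration(name): a dict with "fx", "fy", "cx", "cy" (pixels), "world_from_camera" (4x4, takes a point from camera to world coordinates). Camera axes: x right, y down, z forward; pixel columns grow to the right and rows downward; lengths in mm; the calibration is good to about 2 mm. The wrist camera is an equidistant fisheye: a pixel r from the principal point sees the ray r / f radians off the axis. A picture is of the moment at which its call begins: read the wrist's pose just before it. calibration takes no time and is no camera call; for the wrist camera it gives the pose at the moment of the call.
- finish_job(): hands the job in, once; it reports no verdict.
The state is a dict: "clock": time; "qpos": joint angles; "qd": joint speeds; "tau": joint torques, N m; "eef_pos": TCP position; "tool_rot": TCP orientation; "force": force on the tool from outside, world axes, zero at the start; "torque": the same for the moment, N m; "width": finger opening in mm.
Only numpy, scipy, OpenCV 4.12 (cv2) and the standard library are available. Lean on these libraries where they do the work, as an engineer would, in place of code of your own. Each camera call takes 0.05 s, during which the arm holds its last target. There are 200 camera calls.

### The job

Make up the two gift sets. The pine tray gets the green tree and the amber candle, both standing upright on the floor of its open compartment, and the gold praline dropped through the funnel into its sweet tube; the red tray gets the snowman, standing upright on the floor of its compartment, and the purple praline in its tube. Leave the pink carton and the bear as they stand.

Things in the scene. Friction and masses are not known exactly. Their poses are not given: they have to be found in the camera images.
- tree: Green wooden fir tree, 87 mm high, about 60 g: an upright 22 mm thick board (flat faces at x = +-11 mm) in three tiers, narrowing upward, on a light wooden foot 34 (x) x 50 (y) x 8 mm. Between 20 and 54 mm above the underside the board is 27 to 50 mm wide (along y). Origin: centre of underside, z up.
- candle: Candle in a round amber glass jar with a light wooden lid, 44 mm diameter, 62 mm high, about 150 g, standing. Origin: centre of its underside, z up.
- snowman: White snowman figurine with black hat, 76 mm high, about 90 g: belly 46 mm diameter up to 37 mm, head an upright cylinder of 32 mm diameter from 37 to 59 mm above the underside, hat brim 40 mm diameter at 59 to 62 mm, hat 26 mm diameter above. An orange nose points along its +x (to 26 mm from the axis). Origin: centre of its underside, z up.
- gold_praline: Gold foil-wrapped praline: a short round barrel with a narrower top, 26 mm diameter, 24 mm high, about 15 g, standing. Origin: centre of its underside.
- purple_praline: Purple foil-wrapped praline: a short round barrel with a narrower top, 26 mm diameter, 24 mm high, about 15 g, standing. Origin: centre of its underside.
- pine_tray: Pale pine-coloured gift tray, fixed, 230 x 100 x 22 mm; floor and walls 5 mm thick. Origin: centre of underside, x along its length. Open compartment inside: x -30 to 110, y -45 to 45 mm. White sweet tube, axis upright at x = -74 mm, y = 0: bore 36 mm, bottom 7 mm above the table; above 41 mm it flares as a funnel to a round mouth, 66 mm inside, 72 outside, rim 65 mm above the table.
- red_tray: Red gift tray, fixed, 230 x 100 x 22 mm; floor and walls 5 mm thick. Origin: centre of underside, x along its length. Open compartment inside: x -30 to 110, y -45 to 45 mm. White sweet tube, axis upright at x = -74 mm, y = 0: bore 36 mm, bottom 7 mm above the table; above 41 mm it flares as a funnel to a round mouth, 66 mm inside, 72 outside, rim 65 mm above the table.
- carton: Pale pink carton with a white band, 40 x 50 x 45 mm, about 120 g; a bystander standing among the stock. Origin: centre of its underside.
- bear: Dark bear figurine on a square wooden foot 60 x 60 mm, 89 mm high, about 350 g; a bystander beyond the stock. Origin: centre of its underside.

How it is judged:
By the outcome, as a careful person would: the job done as asked, in the order asked, and still so for the second after the job is handed in, with the robot touching nothing.
It also fails if it takes over 122 s, if anything falls off the work surface, if the arm or the gripper's body presses on something with over 40 N, if the wrist force passes 120 N, or if a joint passes its speed limit or range.

## Working session

There is one attempt and no reset: what is moved stays moved. The work goes in short steps, Python scripts to look and compute and a tool call to move; the robot and the scene stay as the last step left them, time stands still between calls to the robot, and variables do not carry over. Pictures are saved under pics/ and viewed, about 12 in all and at most 16, crops included, and the job is handed in when it is done.

Besides the shell and the picture viewer there is one more tool, called after "Emit:" as name([rows], argument=value, ...), one row to a line, values as JSON. apply_moves: Moves the arm, as the interface text tells. Its arguments: {"type":"object","properties":{"targets":{"type":"array"},"jaw":{"type":"number"}},"required":["targets"]}

```bash
ls; mkdir -p pics; python3 - <<'E'
from cell import *
import cv2,numpy as np
for n in("top","side","wrist"):
    c=calibration(n);print(n,c["fx"],c["fy"],c["cx"],c["cy"]);print(np.round(c["world_from_camera"],3).tolist())
    cv2.imwrite(f"pics/{n}0.png",get_image(n)[...,::-1])
s=read_state();print(s)
E
```

```text
pics
top 458.0035969020428 458.0035969020428 319.9466255077788 240.69470148125166
[[-0.021, -0.993, 0.113, 482.589], [-1.0, 0.023, 0.017, -12.307], [-0.019, -0.112, -0.993, 959.118], [0.0, 0.0, 0.0, 1.0]]
side 437.80903899183227 437.80903899183227 321.0637064220309 243.07022091499994
[[-0.786, -0.411, 0.462, 241.597], [-0.618, 0.519, -0.59, 420.594], [0.002, -0.749, -0.662, 534.216], [0.0, 0.0, 0.0, 1.0]]
wrist 371.64829954431775 371.64829954431775 322.9369936796741 239.11494730018478
[[0.318, 0.898, 0.304, 128.261], [0.948, -0.301, -0.103, 643.019], [-0.001, 0.321, -0.947, 372.33], [0.0, 0.0, 0.0, 1.0]]
{'clock': 0.15, 'qpos': array([-1.31277836,  0.62913681,  0.03844605,  1.5181184 , -0.02699107,
        0.99632948, -0.02000741]), 'qd': array([-0.00127138, -0.00204621, -0.00033526, -0.00279652,  0.00063584,
       -0.00049734, -0.00027611]), 'tau': array([ 1.64399647e-03, -5.63792932e+01,  1.22774966e+00, -1.93650573e+01,
        1.11072519e-02,  7.29124469e-03, -6.20616945e-06]), 'eef_pos': array([206.64122811, 615.77772111, 230.60464043]), 'tool_rot': array([-1.57227055e+00, -1.32585776e-05, -3.23818161e-01]), 'force': array([0.1838241 , 0.0588588 , 0.06547453]), 'torque': array([-0.04725821, -0.00654746, -0.0127761 ]), 'width': 85.44154848290707}
```

View pics/top0.png

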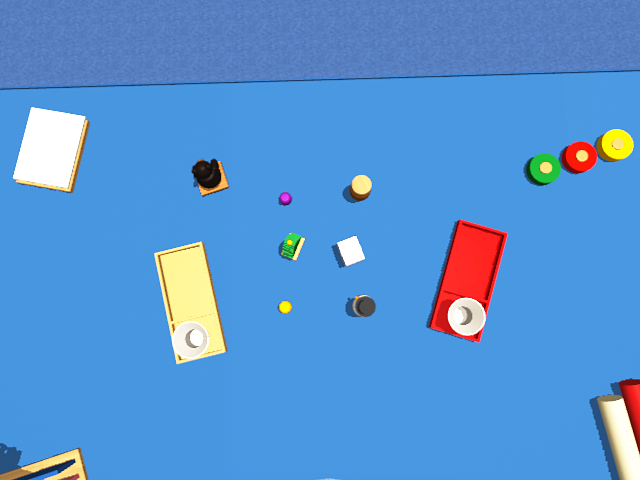

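View pics/side0.png

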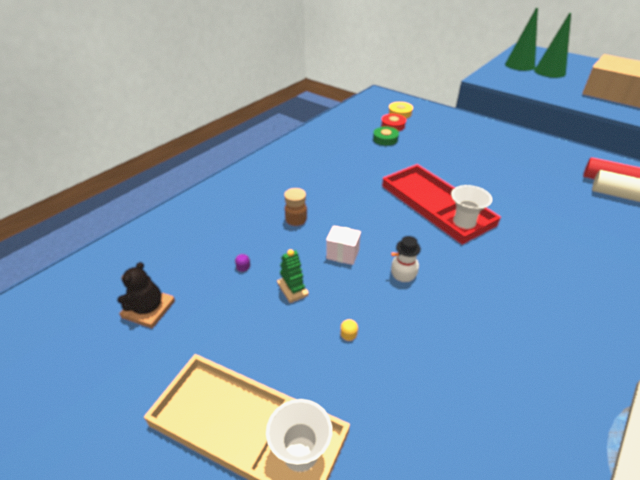

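The top view shows the tree (291,246), candle (361,187), snowman (365,306), gold (285,307), purple (285,198), carton (350,251), bear (209,175), pine tray around (190,302) and red tray around (468,281). The side view agrees.

```bash
cat > h.py <<'E'
import cv2,numpy as np
from cell import *
C={n:calibration(n) for n in("top","side")}
def pt(n,u,v,z):
    c=C[n];T=np.array(c["world_from_camera"])
    d=T[:3,:3]@np.array([(u-c["cx"])/c["fx"],(v-c["cy"])/c["fy"],1]);o=T[:3,3]
    return np.round((o+d*(z-o[2])/d[2])[:2],1)
def ray(n,u,v):
    c=C[n];T=np.array(c["world_from_camera"]);d=T[:3,:3]@np.array([(u-c["cx"])/c["fx"],(v-c["cy"])/c["fy"],1]);return T[:3,3],d/np.linalg.norm(d)
def tri(a,b):
    (o1,d1),(o2,d2)=ray("top",*a),ray("side",*b)
    t=np.linalg.lstsq(np.c_[d1,-d2],o2-o1,rcond=None)[0];p,q=o1+t[0]*d1,o2+t[1]*d2
    return np.round((p+q)/2,1),np.round(p-q,1)
def mask(im,lo,hi,box):
    h=cv2.cvtColor(im,cv2.COLOR_RGB2HSV);m=cv2.inRange(h,lo,hi);k=np.zeros_like(m);x0,y0,x1,y1=box;k[y0:y1,x0:x1]=m[y0:y1,x0:x1];return k
def big(m):
    return max(cv2.findContours(m,cv2.RETR_EXTERNAL,cv2.CHAIN_APPROX_NONE)[0],key=cv2.contourArea)
def cen(c):
    m=cv2.moments(c);return m["m10"]/m["m00"],m["m01"]/m["m00"]
E
python3 - <<'E'
from h import *
t=cv2.imread("pics/top0.png")[...,::-1].copy();s=cv2.imread("pics/side0.png")[...,::-1].copy()
def rep(n,lo,hi,bt,bs=None,z=0):
    c=big(mask(t,lo,hi,bt));(a,b),r=cv2.minEnclosingCircle(c);print(n,"cen",np.round(cen(c),1),"circ",round(a,1),round(b,1),round(r,1),"rect",[np.round(x,1) for x in cv2.minAreaRect(c)],"xy",pt("top",*cen(c),z))
    if bs:
        d=big(mask(s,lo,hi,bs));print("   side",np.round(cen(d),1),tri(cen(c),cen(d)))
rep("gold",(15,120,100),(40,255,255),(270,295,300,320),(330,310,370,350),12)
rep("purple",(135,100,50),(165,255,255),(270,185,300,215),(225,245,260,280),12)
rep("green",(45,100,30),(85,255,255),(275,225,310,265),(270,240,320,300),45)
rep("star",(18,150,180),(32,255,255),(275,225,296,265),(283,245,300,260),85)
rep("woodtree",(10,40,150),(32,255,255),(275,225,310,265),None,8)
rep("candlelid",(8,40,150),(30,160,255),(340,165,385,205),(280,185,310,202),62)
rep("hat",(0,0,0),(180,255,75),(345,285,385,325),(390,230,425,258),62)
rep("carton",(0,0,120),(180,60,255),(330,230,370,270),None,45)
rep("pine",(15,60,120),(32,255,255),(140,230,240,375),None,22)
rep("red",(0,150,60),(8,255,255),(420,210,520,350),None,22)
rep("bear foot",(5,100,60),(20,255,255),(180,150,240,205),None,8)
rep("fun1",(0,0,100),(180,50,255),(160,310,225,370),None,65)
rep("fun2",(0,0,100),(180,50,255),(440,290,500,345),None,65)
a=cv2.resize(t[160:330,260:400,::-1],None,fx=3.5,fy=3.5,interpolation=cv2.INTER_CUBIC)
b=cv2.resize(s[180:350,220:440,::-1],None,fx=2.7,fy=2.7,interpolation=cv2.INTER_CUBIC)[:595]
b=cv2.resize(s[240:310,265:315,::-1],None,fx=6,fy=6,interpolation=cv2.INTER_CUBIC)
cv2.imwrite("pics/c1.png",np.hstack([a,cv2.copyMakeBorder(b,0,a.shape[0]-b.shape[0],0,0,0)]))
E
```

```text
gold cen [284.6 306.5] circ 284.7 306.7 6.4 rect [array([285. , 306.5]), array([11., 12.]), np.float64(90.0)] xy [455.8  79. ]
   side [348.6 329.6] (array([456.1,  79.4,   9.3]), array([-0.7, -0.4, -0. ]))
purple cen [285. 198.] circ 285.1 198.1 6.2 rect [array([285., 198.]), array([11.3, 11.3]), np.float64(45.0)] xy [682.1  75.4]
   side [242.  262.1] (array([683.3,  76.2,   9.6]), array([-1.3, -1.1, -0.4]))
green cen [290.5 244.6] circ 292.5 245.6 12.8 rect [array([290. , 244.6]), array([14. , 24.9]), np.float64(23.6)] xy [579.7  62.5]
   side [291.9 272. ] (array([580.3,  63. ,  39.5]), array([-0., -0., -0.]))
star cen [289. 242.] circ 289.0 242.0 2.2 rect [array([289., 242.]), array([4., 4.]), np.float64(90.0)] xy [580.6  62. ]
   side [290.4 252.7] (array([581.3,  62.6,  80.3]), array([-0.3, -0.2, -0.1]))
woodtree cen [298.1 248.5] circ 299.3 248.9 11.9 rect [array([298.2, 248.4]), array([ 4. , 23.8]), np.float64(22.6)] xy [575.   49.7]
candlelid cen [361.1 184.3] circ 361.0 184.5 10.0 rect [array([361. , 184.5]), array([19.1, 19.1]), np.float64(45.0)] xy [695.6 -81.5]
   side 
[... 370 characters left out ...]
.5]), np.float64(69.0)] xy [564.9 -57.8]
pine cen [189.9 292.6] circ 189.0 302.5 61.7 rect [array([189.8, 302.1]), array([113.7,  51.7]), np.float64(77.9)] xy [488.2 271.6]
red cen [468.5 270.7] circ 469.0 280.5 61.2 rect [array([468.3, 280.4]), array([ 51.5, 112.3]), np.float64(15.3)] xy [ 520.7 -297. ]
bear foot cen [215.8 183.5] circ 210.7 178.1 19.0 rect [array([210.9, 178.2]), array([27.5, 28.1]), np.float64(71.6)] xy [718.2 223. ]
fun1 cen [190.  339.5] circ 189.6 339.4 19.2 rect [array([190. , 339.5]), array([36.1, 37.5]), np.float64(45.0)] xy [398.1 257.4]
fun2 cen [466.3 316. ] circ 466.4 315.8 19.1 rect [array([466.5, 316. ]), array([36., 37.]), np.float64(90.0)] xy [ 432.3 -274.7]
```

View pics/c1.png

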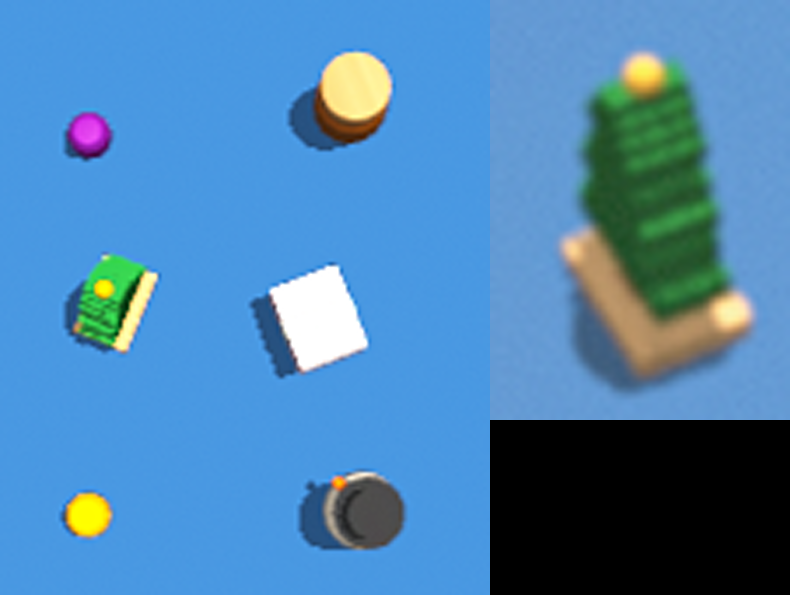

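Object shapes are clear: the tree's foot edge runs from (302,238) to (296,260). Next come the tray frames, the snowman axis and the target poses.

```bash
cat >> h.py <<'E'
def go(x,y,z,yaw=None):
    "what is left to go: shifts in tool x,y,z (units of 40 mm), then yaw turn about tool y (units of 8 deg)"
    s=read_state();p=s["eef_pos"];r=s["tool_rot"];c,k=np.cos(r[2]),np.sin(r[2]);d=np.array([x,y,z])-p
    print("t",round(s["clock"],1),"pos",p.round(1),"rpy",np.degrees(r).round(1),"w",round(s["width"],1),"F",s["force"].round(1))
    print("shift",(np.array([c*d[0]+k*d[1],-d[2],-k*d[0]+c*d[1]])/40).round(2),"turn y",None if yaw is None else round((r[2]-yaw)*180/np.pi/8,2))
E
python3 - <<'E'
from h import *
t=cv2.imread("pics/top0.png")[...,::-1].copy();s=cv2.imread("pics/side0.png")[...,::-1].copy()
for n,lo,hi,b in(("pine",(15,60,120),(32,255,255),(140,230,240,375)),("red",(0,150,60),(8,255,255),(420,210,520,350))):
    m=mask(t,lo,hi,b)
    c=cv2.boxPoints(cv2.minAreaRect(big(m)));w=np.array([pt("top",*q,20) for q in c]);print(n,w.tolist(),"cen",w.mean(0))
    e=[w[(i+1)%4]-w[i] for i in range(4)];print([(round(float(np.hypot(*q)),1),round(float(np.degrees(np.arctan2(q[1],q[0]))),1)) for q in e])
# funnel by enclosing circle, side view too
for b,bs in(((160,310,225,370),(260,395,335,480)),((440,290,500,345),(445,180,500,232))):
    c=big(mask(t,(0,0,100),(180,60,255),b));print("funnel",pt("top",*cv2.minEnclosingCircle(c)[0],65))
e=[pt("top",302,238,8),pt("top",296,260,8)];v=e[1]-e[0];print("tree long axis deg",np.degrees(np.arctan2(v[1],v[0])))
c=big(mask(t,(10,40,150),(32,255,255),(292,225,310,265)));b=cv2.fitLine(c,cv2.DIST_L2,0,.01,.01).ravel();a0=pt("top",b[2]-10*b[0],b[3]-10*b[1],8);a1=pt("top",b[2]+10*b[0],b[3]+10*b[1],8);v=a1-a0;print("fitline",np.degrees(np.arctan2(v[1],v[0])))
m=mask(t,(0,0,0),(180,90,130),(345,285,385,325));c=big(m);print("hat",cv2.minEnclosingCircle(c),[pt("top",*cv2.minEnclosingCircle(c)[0],z) for z in(62,76)])
m=mask(s,(0,0,0),(180,255,60),(390,230,425,258));c=big(m);print("hat side",cen(c),cv2.minAreaRect(c),tri(cv2.minEnclosingCircle(big(mask(t,(0,0,0),(180,90,130),(345,285,385,325))))[0],cen(c)))
m=mask(t,(5,150,150),(18,255,255),(345,285,370,312));c=big(m);q=c.reshape(-1,2).mean(0);print("nose",q,pt("top",*q,48))
m=mask(s,(3,150,120),(18,255,255),(385,240,405,265));c=big(m);print("nose side",c.reshape(-1,2).mean(0),tri(q,c.reshape(-1,2).mean(0)))
go(581,62,110,np.radians(-22))
E
```

```text
pine [[573.6, 350.9], [593.8, 245.8], [367.0, 195.7], [347.5, 297.9]] cen [470.475 272.575]
[(107.0, -79.1), (232.3, -167.5), (104.0, 100.8), (232.2, 13.2)]
red [[407.8, -211.4], [626.5, -282.5], [596.0, -382.3], [379.2, -309.1]] cen [ 502.375 -296.325]
[(230.0, -18.0), (104.4, -107.0), (228.8, 161.3), (101.8, 73.7)]
funnel [396.3 259.1]
funnel [ 432.7 -275.2]
tree long axis deg 163.80707202946655
fitline -23.990315965840008
hat ((363.7099304199219, 306.4961853027344), 10.870351791381836) [array([454.2, -79.2]), array([454.6, -78.2])]
hat side (408.1216730038023, 246.60899873257287) ((408.0, 246.0), (20.0, 18.0), 0.0) (array([454.5, -78.9,  63.8]), array([-0.6, -0.3,  0. ]))
nose [356.5 297.5] [471.6 -66.6]
nose side [395. 254.] (array([470.9, -67. ,  46.9]), array([ 1.4,  0.7, -0.1]))
t 0.1 pos [206.6 615.8 230.6] rpy [-90.1  -0.  -18.6] w 85.4 F [0.2 0.1 0.1]
shift [ 13.28   3.02 -10.15] turn y 0.43
```

Emit:
apply_moves([
  [0.95,0.1,-0.72,0,0,0],
  [0.95,0.1,-0.72,0,0,0],
  [0.95,0.1,-0.72,0,0,0],
  [0.95,0.1,-0.72,0,0,0],
  [0.95,0.1,-0.72,0,0,0],
  [0.95,0.1,-0.72,0,0,0],
  [0.95,0.1,-0.72,0,0,0],
  [0.95,0.1,-0.72,0,0,0],
  [0.95,0.1,-0.72,0,0,0],
  [0.95,0.1,-0.72,0,0,0],
  [0.95,0.1,-0.72,0,0,0],
  [0.95,0.1,-0.72,0,0,0],
], jaw=1)

```text
clock: 1.65
eef_pos: [529.8, 142.2, 183.0]
tool_rot: [-1.571, 0.0, -0.324]
force: [-0.1, 0.6, -0.8]
width: 85.5
```

```bash
python3 -c "
from h import *
go(581,62.3,130,np.radians(-23))"
```

```text
t 1.6 pos [529.8 142.2 183. ] rpy [-90.    0.  -18.5] w 85.5 F [-0.1  0.6 -0.8]
shift [ 1.85  1.33 -1.49] turn y 0.56
```

Emit:
apply_moves([
  [0.62,0.33,-0.5,0,0,0],
  [0.62,0.33,-0.5,0,0,0],
  [0.61,0.33,-0.49,0,0,0],
  [0,0.33,0,0,0.56,0],
  [0,0,0,0,0,0],
])

```text
clock: 2.28
eef_pos: [579.3, 63.1, 129.3]
tool_rot: [-1.572, 0.002, -0.402]
force: [-0.2, -0.4, 0.5]
width: 85.3
```

```bash
python3 -c "
from h import *
go(581,62.3,23,np.radians(-23))
cv2.imwrite('pics/w1.png',get_image('wrist')[...,::-1])"
```

```text
t 2.3 pos [579.3  63.1 129.3] rpy [-90.1   0.1 -23. ] w 85.3 F [-0.2 -0.4  0.5]
shift [ 0.05  2.66 -0.  ] turn y -0.0
```

View pics/w1.png

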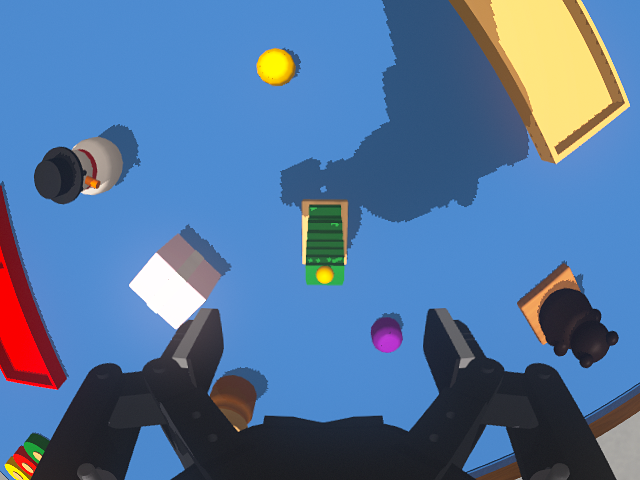

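The wrist view shows the tree at (325,240), squared up and centred between the fingers. I'll descend.

Emit:
apply_moves([
  [0.05,0.6,0,0,0,0],
  [0,0.6,0,0,0,0],
  [0,0.6,0,0,0,0],
  [0,0.5,0,0,0,0],
  [0,0.36,0,0,0,0],
  [0,0,0,0,0,0],
])

```text
clock: 3.08
eef_pos: [581.6, 63.1, 23.6]
tool_rot: [-1.571, 0.001, -0.401]
force: [-0.3, -0.7, -0.2]
width: 85.6
```

Emit:
apply_moves([
  [0,0,0,0,0,0],
  [0,0,0,0,0,0],
  [0,0,0,0,0,0],
  [0,0,0,0,0,0],
  [0,0,0,0,0,0],
  [0,0,0,0,0,0],
  [0,0,0,0,0,0],
  [0,0,0,0,0,0],
], jaw=-1)

```text
clock: 4.08
eef_pos: [582.7, 62.7, 24.7]
tool_rot: [-1.57, -0.001, -0.402]
force: [-0.2, 0.7, 5.3]
width: 21.6
```

Emit:
apply_moves([
  [0,-0.5,0,0,0,0],
  [0,-0.7,0,0,0,0],
  [0,-0.7,0,0,0,0],
  [0,-0.6,0,0,0,0],
])

```text
clock: 4.58
eef_pos: [582.2, 62.7, 126.1]
tool_rot: [-1.57, -0.001, -0.402]
force: [0.4, -0.0, -0.8]
width: 21.2
```

```bash
python3 -c "
from h import *
go(547.9,290.1,125,np.radians(12))"
```

```text
t 4.6 pos [582.2  62.7 126.1] rpy [-90.  -0. -23.] w 21.2 F [ 0.4 -0.  -0.8]
shift [-3.01  0.03  4.9 ] turn y -4.38
```

Emit:
apply_moves([
  [-0.4,0,0.7,0,0,0],
  [-0.5,0,0.8,0,0,0],
  [-0.5,0,0.8,0,0,0],
  [-0.5,0,0.8,0,0,0],
  [-0.5,0,0.8,0,0,0],
  [-0.4,0,0.6,0,0,0],
  [-0.2,0,0.4,0,0,0],
  [0,0,0,0,-0.9,0],
  [0,0,0,0,-0.9,0],
  [0,0,0,0,-0.9,0],
  [0,0,0,0,-0.9,0],
  [0,0,0,0,-0.78,0],
])

```text
clock: 6.08
eef_pos: [548.9, 288.8, 124.5]
tool_rot: [-1.572, -0.0, 0.212]
force: [-0.0, 0.2, -0.6]
width: 21.4
```

```bash
python3 -c "
from h import *
go(547.9,290.1,31,np.radians(12))"
```

```text
t 6.1 pos [548.9 288.8 124.5] rpy [-90.1  -0.   12.1] w 21.4 F [-0.   0.2 -0.6]
shift [-0.02  2.34  0.04] turn y 0.02
```

Emit:
apply_moves([
  [-0.02,0.5,0.03,0,0,0],
  [0,0.6,0,0,0,0],
  [0,0.5,0,0,0,0],
  [0,0.3,0,0,0,0],
  [0,0.2,0,0,0,0],
  [0,0.12,0,0,0,0],
  [0,0.06,0,0,0,0],
  [0,0,0,0,0,0],
])

```text
clock: 7.08
eef_pos: [547.5, 291.1, 33.1]
tool_rot: [-1.571, -0.0, 0.21]
force: [0.2, 0.7, -1.4]
width: 21.3
```

```bash
python3 -c "
from h import *
go(547.9,290.1,30,np.radians(12))
a=get_image('side')[300:480,130:370,::-1]
b=get_image('top')[220:380,130:290,::-1]
a=cv2.resize(a,(480,360));b=cv2.resize(b,(320,320))
cv2.imwrite('pics/p1.png',np.hstack([a,cv2.copyMakeBorder(b,0,40,0,0,0)]))"
```

```text
t 7.1 pos [547.5 291.1  33.1] rpy [-90.  -0.  12.] w 21.3 F [ 0.2  0.7 -1.4]
shift [ 0.    0.08 -0.03] turn y 0.0
```

View pics/p1.png

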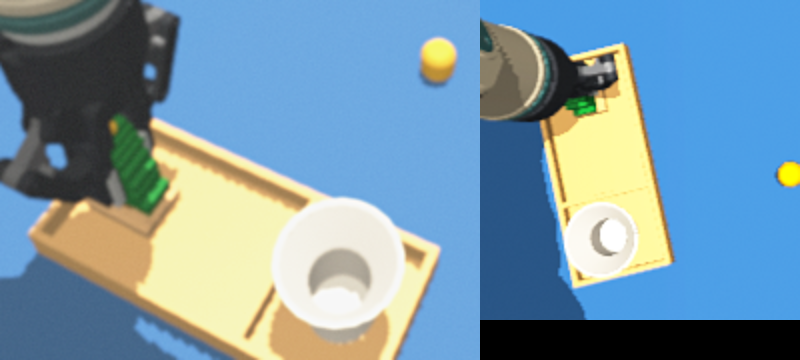

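The tree hangs upright just above the compartment floor, clear of the walls. I'll set it down and open partway.

Emit:
apply_moves([
  [0,0.05,0,0,0,0],
  [0,0.03,0,0,0,0],
  [0,0,0,0,0,0],
  [0,0,0,0,0,0],
])

```text
clock: 7.68
eef_pos: [547.4, 291.0, 29.7]
tool_rot: [-1.571, -0.0, 0.21]
force: [-0.5, -0.1, -0.3]
width: 21.6
```

Emit:
apply_moves([
  [0,0,0,0,0,0],
  [0,0,0,0,0,0],
  [0,0,0,0,0,0],
  [0,0,0,0,0,0],
  [0,0,0,0,0,0],
], jaw=0.4)

```text
clock: 8.3
eef_pos: [547.4, 291.0, 29.7]
tool_rot: [-1.571, 0.0, 0.21]
force: [-1.5, 0.2, 0.1]
width: 59.7
```

Emit:
apply_moves([
  [0,-0.3,0,0,0,0],
  [0,-0.6,0,0,0,0],
  [0,-0.7,0,0,0,0],
  [0,-0.7,0,0,0,0],
  [0,-0.5,0,0,0,0],
])

```text
clock: 8.93
eef_pos: [547.9, 291.3, 144.1]
tool_rot: [-1.57, -0.002, 0.209]
force: [0.5, 0.1, -0.3]
width: 60.2
```

```bash
python3 -c "
from h import *
go(696.3,-81.3,140,np.radians(12))"
```

```text
t 8.9 pos [547.9 291.3 144.1] rpy [-90.   -0.1  12. ] w 60.2 F [ 0.5  0.1 -0.3]
shift [ 1.69  0.1  -9.88] turn y 0.0
```

Emit:
apply_moves([
  [0.15,0,-0.85,0,0,0],
  [0.15,0,-0.9,0,0,0],
  [0.15,0,-0.9,0,0,0],
  [0.15,0,-0.9,0,0,0],
  [0.15,0,-0.9,0,0,0],
  [0.15,0,-0.9,0,0,0],
  [0.15,0,-0.9,0,0,0],
  [0.15,0,-0.9,0,0,0],
  [0.15,0,-0.9,0,0,0],
  [0.15,0,-0.9,0,0,0],
  [0.15,0,-0.6,0,0,0],
  [0.04,0.1,-0.33,0,0,0],
], jaw=1)

```text
clock: 10.42
eef_pos: [696.4, -83.4, 138.6]
tool_rot: [-1.572, -0.001, 0.208]
force: [-0.1, 0.6, 0.1]
width: 85.4
```

```bash
python3 -c "
from h import *
go(696.3,-81.3,20,np.radians(12))
t=get_image('top');c=big(mask(t,(45,100,30),(85,255,255),(140,230,240,300)));print(cen(c),pt('top',*cen(c),50))
a=get_image('wrist')[:,:,::-1];b=cv2.resize(t[225:375,140:240,::-1],(213,320))
cv2.imwrite('pics/w2.png',np.hstack([cv2.resize(a,(427,320)),b]))"
```

```text
t 10.4 pos [696.4 -83.4 138.6] rpy [-90.1  -0.1  11.9] w 85.4 F [-0.1  0.6  0.1]
shift [0.01 2.96 0.05] turn y -0.01
(177.62677670793212, 264.6859238881247) [544.  288.4]
```

View pics/w2.png

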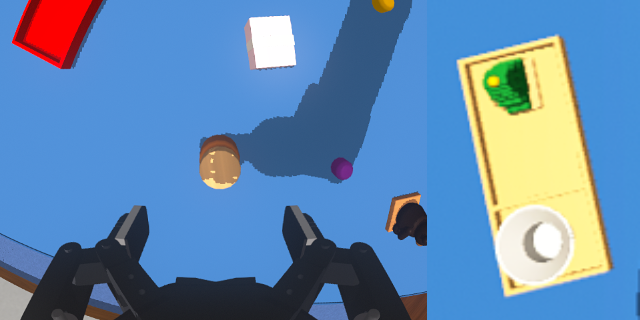

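The tree stands upright in the pine compartment. The candle at (219,160) is centred between the fingers, so I'll descend on it.

Emit:
apply_moves([
  [0,0.6,0.05,0,0,0],
  [0,0.7,0,0,0,0],
  [0,0.7,0,0,0,0],
  [0,0.6,0,0,0,0],
  [0,0.36,0,0,0,0],
  [0,0,0,0,0,0],
])

```text
clock: 11.28
eef_pos: [694.4, -78.3, 18.4]
tool_rot: [-1.57, 0.002, 0.211]
force: [-0.2, 0.5, 1.2]
width: 85.4
```

Emit:
apply_moves([
  [0,0,0,0,0,0],
  [0,0,0,0,0,0],
  [0,0,0,0,0,0],
  [0,0,0,0,0,0],
  [0,0,0,0,0,0],
  [0,0,0,0,0,0],
], jaw=-1)

```text
clock: 12.02
eef_pos: [696.5, -79.7, 21.0]
tool_rot: [-1.572, -0.003, 0.209]
force: [-0.4, -0.9, 5.2]
width: 41.3
```

Emit:
apply_moves([
  [0,-0.5,0,0,0,0],
  [0,-0.7,0,0,0,0],
  [0,-0.8,0,0,0,0],
  [0,-0.8,0,0,0,0],
  [0,-0.4,0,0,0,0],
])

```text
clock: 12.65
eef_pos: [696.3, -79.6, 150.3]
tool_rot: [-1.572, -0.003, 0.209]
force: [0.8, -0.4, -1.6]
width: 40.9
```

```bash
python3 -c "
from h import *
go(477.4,275.2,150,np.radians(12))"
```

```text
t 12.7 pos [696.3 -79.6 150.3] rpy [-90.1  -0.2  12. ] w 40.9 F [ 0.8 -0.4 -1.6]
shift [-3.51  0.01  9.81] turn y 0.0
```

Emit:
apply_moves([
  [-0.25,0,0.7,0,0,0],
  [-0.3,0,0.85,0,0,0],
  [-0.3,0,0.85,0,0,0],
  [-0.3,0,0.85,0,0,0],
  [-0.3,0,0.85,0,0,0],
  [-0.3,0,0.85,0,0,0],
  [-0.3,0,0.85,0,0,0],
  [-0.3,0,0.85,0,0,0],
  [-0.3,0,0.85,0,0,0],
  [-0.3,0,0.85,0,0,0],
  [-0.3,0,0.85,0,0,0],
  [-0.26,0,0.61,0,0,0],
])

```text
clock: 14.15
eef_pos: [475.0, 276.7, 147.3]
tool_rot: [-1.57, 0.001, 0.211]
force: [0.8, 0.4, -1.1]
width: 41.1
```

```bash
python3 -c "
from h import *
go(477.4,275.2,29,np.radians(12))"
```

```text
t 14.2 pos [475.  276.7 147.3] rpy [-90.    0.   12.1] w 41.1 F [ 0.8  0.4 -1.1]
shift [ 0.05  2.96 -0.05] turn y 0.01
```

Emit:
apply_moves([
  [0.05,0.6,-0.05,0,0,0],
  [0,0.7,0,0,0,0],
  [0,0.7,0,0,0,0],
  [0,0.4,0,0,0,0],
  [0,0.3,0,0,0,0],
  [0,0.15,0,0,0,0],
  [0,0.1,0,0,0,0],
  [0,0,0,0,0,0],
])

```text
clock: 15.15
eef_pos: [478.9, 273.6, 29.5]
tool_rot: [-1.571, -0.0, 0.21]
force: [-0.2, 0.7, -0.7]
width: 41.1
```

```bash
python3 -c "
from h import *
go(477.4,275.2,26,np.radians(12))"
```

```text
t 15.2 pos [478.9 273.6  29.5] rpy [-90.  -0.  12.] w 41.1 F [-0.2  0.7 -0.7]
shift [-0.03  0.09  0.05] turn y 0.0
```

Emit:
apply_moves([
  [0,0.05,0,0,0,0],
  [0,0.03,0,0,0,0],
  [0,0,0,0,0,0],
  [0,0,0,0,0,0],
])

```text
clock: 15.65
eef_pos: [478.8, 273.6, 26.2]
tool_rot: [-1.571, -0.0, 0.21]
force: [-0.0, 0.5, -1.7]
width: 41.3
```

Emit:
apply_moves([
  [0,0,0,0,0,0],
  [0,0,0,0,0,0],
  [0,0,0,0,0,0],
  [0,0,0,0,0,0],
  [0,0,0,0,0,0],
], jaw=0.6)

```text
clock: 16.27
eef_pos: [478.7, 273.5, 26.1]
tool_rot: [-1.571, 0.0, 0.21]
force: [-0.4, -0.0, 0.7]
width: 68.8
```

Emit:
apply_moves([
  [0,-0.3,0,0,0,0],
  [0,-0.6,0,0,0,0],
  [0,-0.7,0,0,0,0],
  [0,-0.7,0,0,0,0],
  [0,-0.5,0,0,0,0],
])

```text
clock: 16.9
eef_pos: [479.1, 273.8, 140.3]
tool_rot: [-1.57, -0.002, 0.209]
force: [-0.3, 0.6, 0.2]
width: 68.3
```

```bash
python3 -c "
from h import *
go(455.9,79.2,130,np.radians(12))"
```

```text
t 16.9 pos [479.1 273.8 140.3] rpy [-90.   -0.1  12. ] w 68.3 F [-0.3  0.6  0.2]
shift [-1.58  0.26 -4.64] turn y 0.0
```

Emit:
apply_moves([
  [-0.25,0,-0.7,0,0,0],
  [-0.3,0,-0.85,0,0,0],
  [-0.3,0,-0.85,0,0,0],
  [-0.3,0,-0.85,0,0,0],
  [-0.25,0.1,-0.8,0,0,0],
  [-0.18,0.1,-0.59,0,0,0],
  [0,0,0,0,0,0],
])

```text
clock: 17.77
eef_pos: [455.2, 76.8, 130.6]
tool_rot: [-1.572, 0.0, 0.206]
force: [-0.6, 0.6, 0.2]
width: 68.7
```

```bash
python3 -c "
from h import *
go(455.9,79.2,3,np.radians(12))
t=get_image('top');s=get_image('side')
a=get_image('wrist')[:,:,::-1];b=cv2.resize(t[225:375,140:240,::-1],(213,320))
cv2.imwrite('pics/w3.png',np.hstack([cv2.resize(a,(427,320)),b,cv2.resize(s[320:480,140:350,::-1],(160,320))]))"
```

```text
t 17.8 pos [455.2  76.8 130.6] rpy [-90.1   0.   11.8] w 68.7 F [-0.6  0.6  0.2]
shift [0.03 3.19 0.06] turn y -0.03
```

View pics/w3.png

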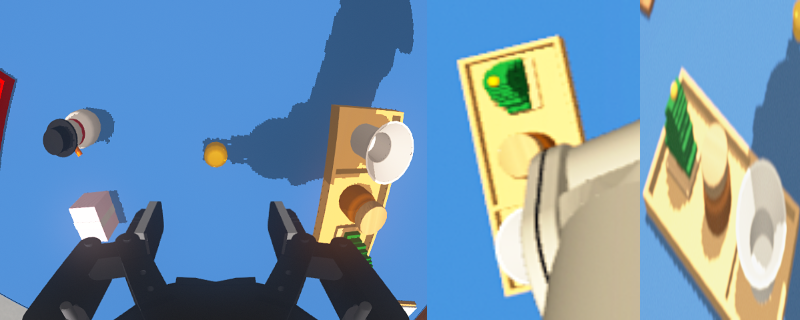

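The tree and candle both stand upright in the compartment. The gold praline at (215,154) is centred between the fingers.

Emit:
apply_moves([
  [0,0.6,0.03,0,0,0],
  [0,0.7,0,0,0,0],
  [0,0.7,0,0,0,0],
  [0,0.6,0,0,0,0],
  [0,0.4,0,0,0,0],
  [0,0.15,0,0,0,0],
  [0,0,0,0,0,0],
])

```text
clock: 18.8
eef_pos: [454.8, 80.7, 6.9]
tool_rot: [-1.571, 0.003, 0.212]
force: [-0.4, 0.8, 1.4]
width: 68.2
```

Emit:
apply_moves([
  [0,0,0,0,0,0],
  [0,0,0,0,0,0],
  [0,0,0,0,0,0],
  [0,0,0,0,0,0],
  [0,0,0,0,0,0],
  [0,0,0,0,0,0],
], jaw=-1)

```text
clock: 19.55
eef_pos: [455.0, 79.7, 7.9]
tool_rot: [-1.572, 0.001, 0.21]
force: [-1.2, 0.3, 5.5]
width: 22.5
```

Emit:
apply_moves([
  [0,-0.5,0,0,0,0],
  [0,-0.7,0,0,0,0],
  [0,-0.8,0,0,0,0],
  [0,-0.7,0,0,0,0],
  [0,-0.4,0,0,0,0],
  [0,0,0,0,0,0],
])

```text
clock: 20.3
eef_pos: [455.7, 79.7, 132.3]
tool_rot: [-1.572, -0.0, 0.209]
force: [-0.5, -0.3, 0.4]
width: 22.4
```

```bash
python3 -c "
from h import *
go(396.9,258.6,125,np.radians(12))
s=get_image('side');c=big(mask(s,(15,120,100),(40,255,255),(330,230,370,350)));print(cen(c))
cv2.imwrite('pics/g.png',cv2.resize(s[150:360,230:470,::-1],(720,540)))"
```

```text
t 20.3 pos [455.7  79.7 132.3] rpy [-90.1  -0.   12. ] w 22.4 F [-0.5 -0.3  0.4]
shift [-0.51  0.18  4.68] turn y -0.0
(360.1525423728813, 267.8418079096045)
```

Emit:
apply_moves([
  [-0.07,0,0.65,0,0,0],
  [-0.09,0,0.85,0,0,0],
  [-0.09,0,0.85,0,0,0],
  [-0.09,0,0.85,0,0,0],
  [-0.09,0,0.8,0,0,0],
  [-0.06,0.1,0.5,0,0,0],
  [-0.02,0.1,0.18,0,0,0],
  [0,0,0,0,0,0],
])

```text
clock: 21.35
eef_pos: [395.4, 257.9, 122.1]
tool_rot: [-1.573, 0.004, 0.21]
force: [0.4, -0.8, -0.4]
width: 22.8
```

```bash
python3 -c "
from h import *
go(396.9,258.6,75,np.radians(12))"
```

```text
t 21.4 pos [395.4 257.9 122.1] rpy [-90.1   0.2  12.1] w 22.8 F [ 0.4 -0.8 -0.4]
shift [0.04 1.18 0.01] turn y 0.01
```

Emit:
apply_moves([
  [0.04,0.4,0.01,0,0,0],
  [0,0.5,0,0,0,0],
  [0,0.26,0,0,0,0],
  [0,0,0,0,0,0],
  [0,0,0,0,0,0],
])

```text
clock: 21.98
eef_pos: [397.6, 259.1, 76.8]
tool_rot: [-1.572, 0.002, 0.209]
force: [0.4, 0.3, 1.0]
width: 21.9
```

```bash
python3 -c "
from h import *
go(396.9,258.6,75,np.radians(12))
s=get_image('side');t=get_image('top')
cv2.imwrite('pics/g2.png',np.hstack([cv2.resize(s[300:480,170:410,::-1],(533,400)),cv2.resize(t[280:400,140:220,::-1],(267,400))]))"
```

```text
t 22.0 pos [397.6 259.1  76.8] rpy [-90.1   0.1  12. ] w 21.9 F [0.4 0.3 1. ]
shift [-0.02  0.04 -0.01] turn y 0.0
```

View pics/g2.png

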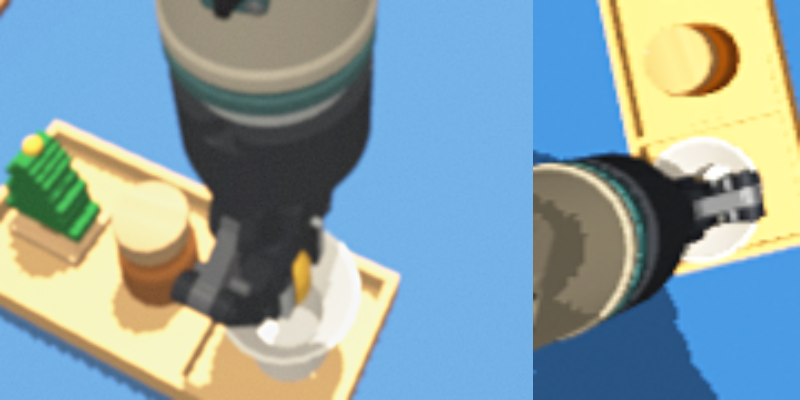

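The gold praline is held over the funnel mouth. I'll release it.

Emit:
apply_moves([
  [0,0,0,0,0,0],
  [0,0,0,0,0,0],
  [0,0,0,0,0,0],
  [0,0,0,0,0,0],
  [0,0,0,0,0,0],
], jaw=0.3)

```text
clock: 22.7
eef_pos: [397.4, 259.1, 76.6]
tool_rot: [-1.572, 0.003, 0.21]
force: [-0.2, 0.9, -0.3]
width: 55.6
```

Emit:
apply_moves([
  [0,-0.5,0,0,0,0],
  [0,-0.7,0,0,0,0],
  [0,-0.7,0,0,0,0],
])

```text
clock: 23.08
eef_pos: [397.3, 259.1, 153.3]
tool_rot: [-1.572, 0.003, 0.21]
force: [0.9, 0.2, 0.1]
width: 55.6
```

```bash
python3 -c "
from h import *
go(454.4,-79,150,np.radians(36))
"
```

```text
t 23.1 pos [397.3 259.1 153.3] rpy [-90.1   0.2  12. ] w 55.6 F [0.9 0.2 0.1]
shift [-0.36  0.08 -8.57] turn y -3.0
```

Emit:
apply_moves([
  [0.1,0,-0.7,0,0,0],
  [0.1,0,-0.85,0,0,0],
  [0.1,0,-0.85,0,0,0],
  [0,0,-0.85,0,0,0],
  [0,0,-0.85,0,0,0],
  [0,0,-0.85,0,0,0],
  [-0.1,0,-0.85,0,0,0],
  [-0.15,0,-0.85,0,0,0],
  [-0.2,0,-0.85,0,0,0],
  [-0.15,0,-0.7,0,0,0],
  [-0.06,0.1,-0.37,0,0,0],
  [0,0,0,0,-1,0],
], jaw=1)

```text
clock: 24.58
eef_pos: [454.6, -80.0, 148.7]
tool_rot: [-1.572, 0.003, 0.351]
force: [-0.0, -0.3, -0.2]
width: 85.2
```

Emit:
apply_moves([
  [0,0,0,0,-1,0],
  [0,0,0,0,-1,0],
  [0,0,0,0,0,0],
])

```text
clock: 24.95
eef_pos: [454.8, -78.4, 148.9]
tool_rot: [-1.57, 0.002, 0.628]
force: [-0.1, -0.4, 0.1]
width: 85.5
```

```bash
python3 -c "
from h import *
go(454.4,-79,5,np.radians(36))
t=get_image('top');s=get_image('side')
a=get_image('wrist')[:,:,::-1];b=cv2.resize(t[310:370,160:220,::-1],(240,240));c=cv2.resize(s[390:480,255:345,::-1],(240,240))
cv2.imwrite('pics/w4.png',np.hstack([cv2.resize(a,(560,420)),cv2.copyMakeBorder(np.vstack([b,c])[:420],0,0,0,0,0)]))"
```

```text
t 24.9 pos [454.8 -78.4 148.9] rpy [-90.    0.1  36. ] w 85.5 F [-0.1 -0.4  0.1]
shift [-0.02  3.6  -0.01] turn y -0.0
```

View pics/w4.png

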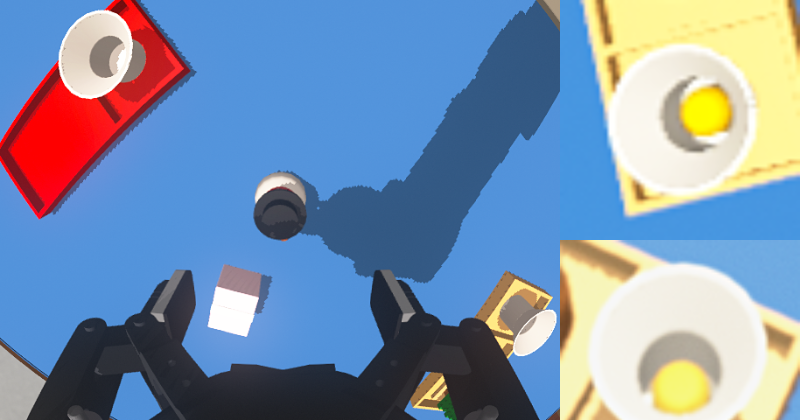

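Gold sits at the bottom of the pine tube in both views. The snowman at (280,205) is centred with its nose away from the fingers, so I'll descend to z=10.

Emit:
apply_moves([
  [0,0.6,0,0,0,0],
  [0,0.7,0,0,0,0],
  [0,0.8,0,0,0,0],
  [0,0.7,0,0,0,0],
  [0,0.45,0,0,0,0],
  [0,0.2,0,0,0,0],
  [0,0,0,0,0,0],
])

```text
clock: 25.98
eef_pos: [454.5, -79.1, 11.0]
tool_rot: [-1.571, 0.003, 0.629]
force: [0.8, 0.3, -0.3]
width: 85.1
```

Emit:
apply_moves([
  [0,0,0,0,0,0],
  [0,0,0,0,0,0],
  [0,0,0,0,0,0],
  [0,0,0,0,0,0],
  [0,0,0,0,0,0],
  [0,0,0,0,0,0],
], jaw=-1)

```text
clock: 26.72
eef_pos: [455.1, -79.6, 12.2]
tool_rot: [-1.573, 0.002, 0.628]
force: [-1.1, -0.0, 10.1]
width: 42.4
```

Emit:
apply_moves([
  [0,-0.4,0,0,0,0],
  [0,-0.7,0,0,0,0],
  [0,-0.8,0,0,0,0],
  [0,-0.8,0,0,0,0],
  [0,-0.5,0,0,0,0],
  [0,0,0,0,0,0],
])

```text
clock: 27.48
eef_pos: [455.6, -79.5, 140.3]
tool_rot: [-1.573, 0.001, 0.628]
force: [-0.5, 0.5, -1.2]
width: 42.1
```

```bash
python3 -c "
from h import *
# red origin from edges and tube, compartment centre +40
y=np.radians(-17.6);d=np.array([np.cos(y),np.sin(y)]);o=(np.array([502.4,-296.3])+np.array([432.7,-275.2])+74*d)/2;print(o,o+40*d,o-74*d)
p=o+42*d
go(*p,138,np.radians(72.4))
cv2.imwrite('pics/s1.png',cv2.resize(get_image('side')[120:330,300:540,::-1],(720,630))[:600])"
```

```text
[ 502.81805471 -296.93768596] [ 540.94568142 -309.03248159] [ 432.28194529 -274.56231404]
t 27.5 pos [455.6 -79.5 140.3] rpy [-90.2   0.   36. ] w 42.1 F [-0.5  0.5 -1.2]
shift [-1.61  0.06 -5.94] turn y -4.55
```

View pics/s1.png

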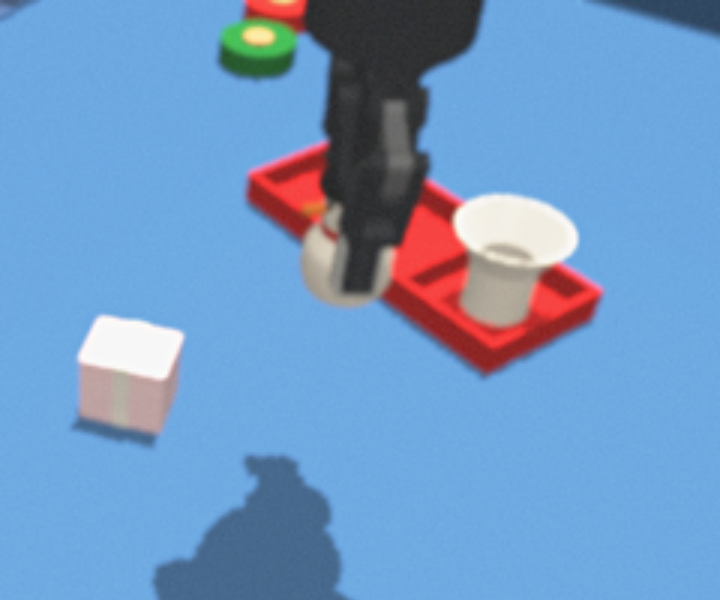

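The snowman hangs upright in the jaws. I'll carry it to the red compartment.

Emit:
apply_moves([
  [-0.2,0,-0.7,0,0,0],
  [-0.25,0,-0.9,0,0,0],
  [-0.25,0,-0.9,0,0,0],
  [-0.25,0,-0.9,0,0,0],
  [-0.25,0,-0.9,0,0,0],
  [-0.25,0,-0.9,0,0,0],
  [-0.16,0,-0.74,0,0,0],
  [0,0,0,0,-0.9,0],
  [0,0,0,0,-0.9,0],
  [0,0,0,0,-0.95,0],
  [0,0,0,0,-0.95,0],
  [0,0,0,0,-0.85,0],
])

```text
clock: 29.02
eef_pos: [541.5, -308.8, 137.3]
tool_rot: [-1.567, 0.002, 1.268]
force: [-0.2, -0.5, -1.9]
width: 42.3
```

```bash
python3 -c "
from h import *
go(542.9,-309.6,20,np.radians(72.4));print(read_state()['qpos'].round(2))"
```

```text
t 29.0 pos [ 541.5 -308.8  137.3] rpy [-89.8   0.1  72.7] w 42.3 F [-0.2 -0.5 -1.9]
shift [-0.01  2.93 -0.04] turn y 0.03
[ 0.93  0.83 -0.8   1.67  0.7   0.97  2.7 ]
```

Emit:
apply_moves([
  [0,0.6,-0.04,0,0,0],
  [0,0.7,0,0,0,0],
  [0,0.7,0,0,0,0],
  [0,0.4,0,0,0,0],
  [0,0.3,0,0,0,0],
  [0,0.15,0,0,0,0],
  [0,0.06,0,0,0,0],
  [0,0,0,0,0,0],
])

```text
clock: 30.02
eef_pos: [544.0, -310.0, 23.4]
tool_rot: [-1.57, 0.003, 1.264]
force: [-1.1, 0.7, -1.6]
width: 42.4
```

```bash
python3 -c "
from h import *
go(542.9,-309.6,17.3,np.radians(72.4))
cv2.imwrite('pics/s2.png',cv2.resize(get_image('side')[120:280,340:540,::-1],(700,560)))"
```

```text
t 30.0 pos [ 544.  -310.    23.4] rpy [-90.    0.1  72.4] w 42.4 F [-1.1  0.7 -1.6]
shift [0.   0.15 0.03] turn y 0.0
```

View pics/s2.png

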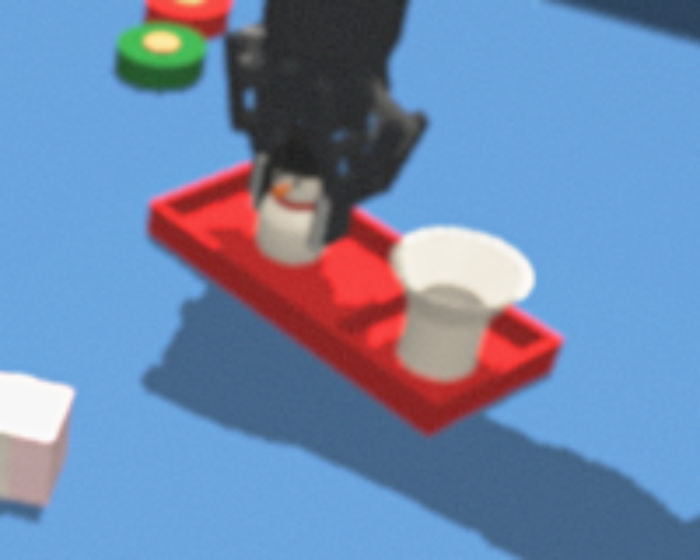

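The snowman is over the compartment, upright and clear of the walls. I'll set it down.

Emit:
apply_moves([
  [0,0.06,0,0,0,0],
  [0,0.04,0,0,0,0],
  [0,0.03,0,0,0,0],
  [0,0,0,0,0,0],
  [0,0,0,0,0,0],
])

```text
clock: 30.7
eef_pos: [543.7, -309.8, 17.8]
tool_rot: [-1.569, 0.002, 1.264]
force: [0.2, 0.1, 0.3]
width: 42.1
```

```bash
python3 -c "
from h import *
go(542.9,-309.6,17.3,np.radians(72.4))"
```

```text
t 30.7 pos [ 543.7 -309.8   17.8] rpy [-89.9   0.1  72.4] w 42.1 F [0.2 0.1 0.3]
shift [-0.    0.01  0.02] turn y 0.0
```

Emit:
apply_moves([
  [0,0,0,0,0,0],
  [0,0,0,0,0,0],
  [0,0,0,0,0,0],
  [0,0,0,0,0,0],
  [0,0,0,0,0,0],
], jaw=0.6)

```text
clock: 31.32
eef_pos: [543.7, -309.8, 17.8]
tool_rot: [-1.569, 0.002, 1.264]
force: [-0.3, -1.5, -0.6]
width: 68.7
```

Emit:
apply_moves([
  [0,-0.3,0,0,0,0],
  [0,-0.6,0,0,0,0],
  [0,-0.7,0,0,0,0],
  [0,-0.8,0,0,0,0],
  [0,-0.7,0,0,0,0],
  [0,0,0,0,1,0],
  [0,0,0,0,1,0],
  [0,0,0,0,1,0],
  [0,0,0,0,1,0],
  [0,0,0,0,1,0],
  [0,0,0,0,1,0],
  [0,0,0,0,0,0],
])

```text
clock: 32.83
eef_pos: [544.6, -309.4, 143.6]
tool_rot: [-1.573, 0.001, 0.428]
force: [0.6, 0.9, 0.1]
width: 68.7
```

```bash
python3 -c "
from h import *
go(682.7,75.8,140,np.radians(24))"
```

```text
t 32.8 pos [ 544.6 -309.4  143.6] rpy [-90.1   0.1  24.5] w 68.7 F [0.6 0.9 0.1]
shift [7.14 0.09 7.33] turn y 0.07
```

Emit:
apply_moves([
  [0.5,0,0.5,0,0,0],
  [0.63,0,0.65,0,0,0],
  [0.63,0,0.65,0,0,0],
  [0.63,0,0.65,0,0,0],
  [0.63,0,0.65,0,0,0],
  [0.63,0,0.65,0,0,0],
  [0.63,0,0.65,0,0,0],
  [0.63,0,0.65,0,0,0],
  [0.63,0,0.65,0,0,0],
  [0.63,0,0.65,0,0,0],
  [0.63,0,0.65,0,0,0],
  [0.34,0.1,0.33,0,0,0],
])

```text
clock: 34.33
eef_pos: [683.4, 78.5, 137.9]
tool_rot: [-1.57, 0.0, 0.431]
force: [0.4, -0.9, 0.8]
width: 68.5
```

Emit:
apply_moves([
  [0,0,0,0,0,0],
  [0,0,0,0,0,0],
])

```text
clock: 34.58
eef_pos: [682.5, 73.0, 136.5]
tool_rot: [-1.573, 0.004, 0.425]
force: [-0.0, -0.5, -0.5]
width: 68.3
```

```bash
python3 -c "
from h import *
go(682.7,75.8,4,np.radians(24))
t=get_image('top');s=get_image('side')
a=get_image('wrist')[:,:,::-1];b=cv2.resize(t[210:350,420:520,::-1],(171,240));c=cv2.resize(s[150:270,370:510,::-1],(280,240))
cv2.imwrite('pics/w5.png',np.hstack([cv2.resize(a,(520,390)),np.vstack([cv2.copyMakeBorder(b,0,0,0,109,0),c])[:390]]))"
```

```text
t 34.6 pos [682.5  73.  136.5] rpy [-90.1   0.2  24.3] w 68.3 F [-0.  -0.5 -0.5]
shift [0.03 3.31 0.06] turn y 0.04
```

View pics/w5.png

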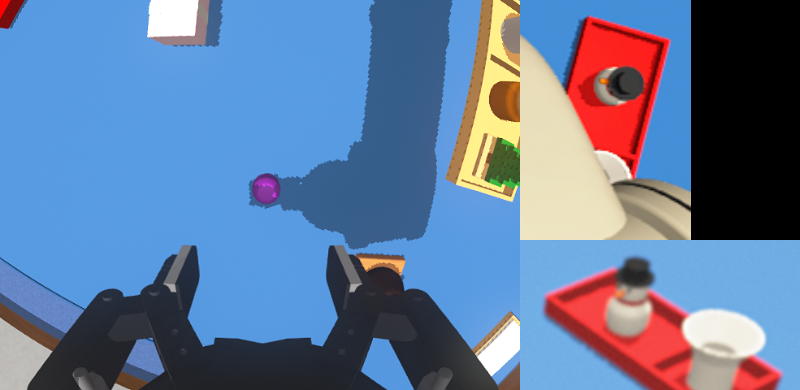

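The snowman stands upright in the red compartment. The purple praline at (265,188) is centred, so I'll descend and grip it.

Emit:
apply_moves([
  [0.02,0.6,0.04,0,0,0],
  [0,0.7,0,0,0,0],
  [0,0.8,0,0,0,0],
  [0,0.6,0,0,0,0],
  [0,0.4,0,0,0,0],
  [0,0.15,0,0,0,0],
  [0,0,0,0,0,0],
  [0,0,0,0,0,0],
])

```text
clock: 35.72
eef_pos: [683.4, 77.3, 7.8]
tool_rot: [-1.572, 0.001, 0.426]
force: [-0.0, 0.2, -0.5]
width: 68.5
```

Emit:
apply_moves([
  [0,0,0,0,0,0],
  [0,0,0,0,0,0],
  [0,0,0,0,0,0],
  [0,0,0,0,0,0],
  [0,0,0,0,0,0],
  [0,0,0,0,0,0],
], jaw=-1)

```text
clock: 36.48
eef_pos: [683.0, 77.1, 7.4]
tool_rot: [-1.572, 0.002, 0.426]
force: [-1.5, -0.0, 5.4]
width: 22.6
```

Emit:
apply_moves([
  [0,-0.5,0,0,0,0],
  [0,-0.7,0,0,0,0],
  [0,-0.8,0,0,0,0],
  [0,-0.8,0,0,0,0],
  [0,-0.5,0,0,0,0],
  [0,0,0,0,0,0],
])

```text
clock: 37.22
eef_pos: [683.9, 77.5, 140.7]
tool_rot: [-1.572, -0.001, 0.426]
force: [0.0, -0.1, 0.4]
width: 22.8
```

```bash
python3 -c "
from h import *
go(432.5,-274.9,140,np.radians(-17.6))
s=get_image('side');c=big(mask(s,(135,80,40),(165,255,255),(200,150,300,300)));print(cen(c),cv2.contourArea(c))"
```

```text
t 37.2 pos [683.9  77.5 140.7] rpy [-90.1  -0.   24.4] w 22.8 F [ 0.  -0.1  0.4]
shift [-9.36  0.02 -5.43] turn y 5.25
(236.26969696969695, 197.0) 55.0
```

Emit:
apply_moves([
  [-0.65,0,-0.4,0,0,0],
  [-0.85,0,-0.5,0,0,0],
  [-0.85,0,-0.5,0,0,0],
  [-0.85,0,-0.5,0,0,0],
  [-0.85,0,-0.5,0,0,0],
  [-0.85,0,-0.5,0,0,0],
  [-0.85,0,-0.5,0,0,0],
  [-0.85,0,-0.5,0,0,0],
  [-0.85,0,-0.5,0,0,0],
  [-0.85,0,-0.45,0,0,0],
  [-0.7,0.1,-0.4,0,0,0],
  [-0.36,0.1,-0.18,0,0,0],
])

```text
clock: 38.78
eef_pos: [429.6, -276.5, 130.6]
tool_rot: [-1.57, 0.005, 0.424]
force: [0.2, 0.8, -0.2]
width: 22.8
```

Emit:
apply_moves([
  [0,0.3,0,0,0,0],
  [0,0,0,0,0,0],
  [0,0,0,0,0,0],
])

```text
clock: 39.15
eef_pos: [432.8, -273.9, 119.8]
tool_rot: [-1.571, 0.002, 0.429]
force: [0.4, 0.1, -0.1]
width: 22.7
```

```bash
python3 -c "
from h import *
go(432.5,-274.9,75,np.radians(24))"
```

```text
t 39.1 pos [ 432.8 -273.9  119.8] rpy [-90.    0.1  24.6] w 22.7 F [ 0.4  0.1 -0.1]
shift [-0.02  1.12 -0.02] turn y 0.07
```

Emit:
apply_moves([
  [-0.02,0.4,-0.02,0,0,0],
  [0,0.45,0,0,0,0],
  [0,0.22,0,0,0,0],
  [0,0,0,0,0,0],
  [0,0,0,0,0,0],
])

```text
clock: 39.78
eef_pos: [431.6, -276.4, 77.4]
tool_rot: [-1.572, 0.002, 0.426]
force: [0.9, 0.5, -1.0]
width: 22.6
```

```bash
python3 -c "
from h import *
go(432.5,-274.9,75,np.radians(24))
s=get_image('side')
cv2.imwrite('pics/u2.png',cv2.resize(s[130:280,360:560,::-1],(640,480)))"
```

```text
t 39.8 pos [ 431.6 -276.4   77.4] rpy [-90.1   0.1  24.4] w 22.6 F [ 0.9  0.5 -1. ]
shift [0.04 0.06 0.03] turn y 0.05
```

View pics/u2.png

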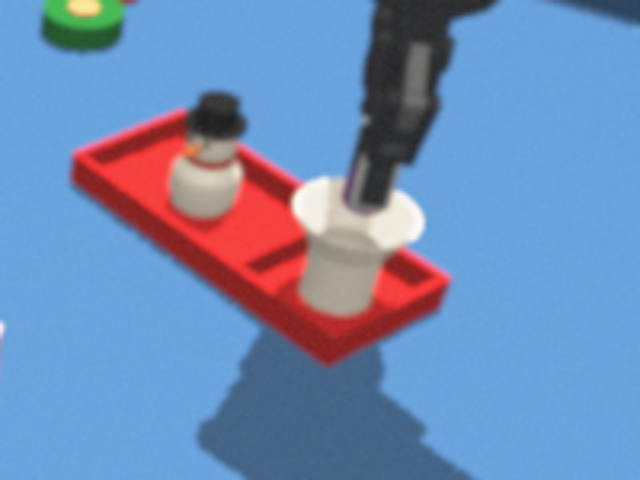

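The purple praline is over the red funnel. I'll release it, lift, and back away.

Emit:
apply_moves([
  [0.03,0,0.02,0,0,0],
  [0,0,0,0,0,0],
  [0,0,0,0,0,0],
  [0,0,0,0,0,0],
  [0,0,0,0,0,0],
  [0,0,0,0,0,0],
], jaw=0.3)

```text
clock: 40.58
eef_pos: [431.9, -275.3, 77.1]
tool_rot: [-1.572, 0.003, 0.426]
force: [-0.4, 0.6, -0.8]
width: 55.8
```

Emit:
apply_moves([
  [0,-0.5,0,0,0,0],
  [0,-0.8,0,0,0,0],
  [0,-0.8,0,0,0,0],
  [0,-0.8,0,0,0,0],
  [0,-0.5,0.6,0,0,0],
  [0,0,0.8,0,0,0],
  [0,0,0.8,0,0,0],
  [0,0,0.8,0,0,0],
  [0,0,0.8,0,0,0],
  [0,0,0.4,0,0,0],
  [0,0,0,0,0,0],
  [0,0,0,0,0,0],
])

```text
clock: 42.08
eef_pos: [363.6, -123.0, 213.0]
tool_rot: [-1.572, 0.002, 0.425]
force: [0.5, 0.2, 0.5]
width: 55.4
```

```bash
python3 -c "
from h import *
s=read_state();print(s['clock'],s['eef_pos'],s['width'])
t=get_image('top');s=get_image('side')
c=big(mask(t,(0,0,120),(180,60,255),(330,230,370,270)));print('carton',cen(c))
f=lambda i,x0,y0,x1,y1:cv2.resize(i[y0:y1,x0:x1,::-1],(400,300))
cv2.imwrite('pics/fin.png',np.vstack([np.hstack([f(t,140,230,280,360),f(t,400,215,540,350)]),np.hstack([f(s,100,240,380,480),f(s,370,150,510,255)])]))"
```

```text
42.075 [ 363.5537352  -122.95233157  213.03464722] 55.37877456012595
carton (350.54487821154487, 250.64397731064395)
```

View pics/fin.png

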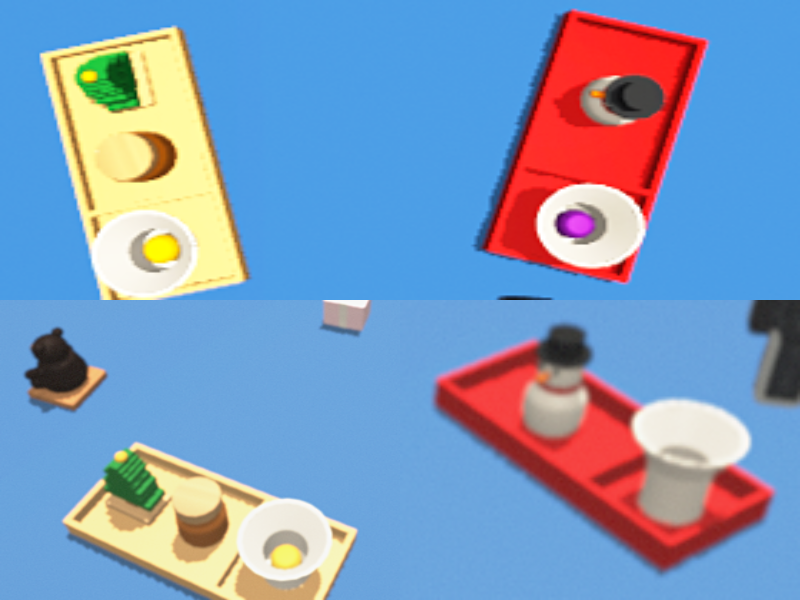

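Everything is in place: both pralines sit deep in their tubes, the three figures stand upright, and the carton and bear are untouched. I'll hand the job in.

```bash
python3 -c "
from cell import *
print(finish_job())"
```

```text
the job is handed in; nothing more can be done
None
```

I made up both gift sets in the order asked and handed the job in at about 42 s of the 122 s allowed. `finish_job()` gave no verdict.

- **Pine tray:** the last top and side pictures show the tree and candle standing upright in the open compartment. The gold praline is at the bottom of its tube.
- **Red tray:** the snowman stands upright in its compartment in both views. The top view shows the purple praline down in its tube. The side view cannot see into that tube, but nothing shows above the tube's throat there.
- **Bystanders:** the carton's top-view position is unchanged to 0.1 pixel. The bear looks undisturbed, but I did not measure it again.

The highest wrist force I read was about 10 N, and the gripper was clear of everything at the end. No check failed. One reading looked low: the jaws closed to about 22 mm on the pralines, 41 mm on the candle and 42 mm on the snowman, a few millimetres under their stated diameters. All four still held firmly.

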